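# Open the child-resistant brush-cleaner bottle

## Task

Open the amber bottle of brush cleaner on the art shop's counter: its red child-resistant cap comes off only if it is pressed down firmly (but without crushing the neck) while it is turned counter-clockwise. Lift the cap straight off and set it down gently, open side down, near the middle of the white dish, and let go; leave the paints, jar, tin and brush pot where they stand.

Things in the scene. Friction and masses are not known exactly. Their poses are not given: they have to be found in the camera images.
- cap_center (a point): Centre (half-way up, on the axis) of the loose red ribbed cap with a white bar on top: 48 mm diameter, 42 mm tall, about 65 g, open side down, z up along its axis. On the bottle its lower edge is 122 mm and its top 164 mm above the counter, with 14 mm of free height below it. Turned without pressing, or pressed too lightly, it only ratchets; it may be gripped all round.
- cap_top (a point): Centre of the cap's top, 21 mm above its centre. Pressed with about 6 N the whole cap sinks 0.5 to 6 mm onto a worn seal that cannot be seen; then its shell goes down 2.6 mm against a spring (7 N at first, 14 N fully down), then it is hard. At 15 to 20 N it engages, after up to 0.6 rad of free play, and turns the inner cap counter-clockwise seen from above, taking 0.1 to 0.4 N m.
- neck_rim (a point): Centre of the bottle's rim, about 148 mm above the counter; neck 27 mm in diameter, 33 mm over its two flanges. Once the inner cap has turned 0.4 to 0.8 rad its two lugs are free of the flanges and the cap lifts straight off with under 3 N; if it sticks, press and turn further. More than 36 N (contact forces added up) between cap and bottle, pressing or pulling, cracks the neck.
- bottle: Amber bottle held fast in a square wooden cradle (110 x 110 mm, 40 mm high) screwed to the counter: origin at the centre of the underside, on the counter; z up along the bottle's axis. Body 76 mm in diameter up to 95 mm, shoulder up to 108 mm, then the neck.
- dish_in (a point): Centre of the inner floor of the flat white square dish, fixed to the counter: 150 x 150 mm outside, 138 mm inside, floor 5 mm above the counter, rim 14 mm above the counter. The cap standing in it has its centre 21 mm above this point.
- samples: Wooden tray of coloured sample pots, fixed, 140 x 140 mm, 28 mm high; origin at the centre of its underside. It and the dish swap sides.
- paint_a: Loose blue paint bottle, 48 mm diameter, 115 mm tall; origin at the centre of its underside.
- paint_b: Loose green paint bottle, 48 mm diameter, 115 mm tall; origin at the centre of its underside.
- paint_c: Loose yellow paint bottle, 48 mm diameter, 115 mm tall; origin at the centre of its underside.
- gel_jar: Loose white jar with a black lid, 72 mm diameter, 75 mm tall; origin at the centre of its underside.
- tin: Loose tin can, 70 mm diameter, 75 mm tall; origin at the centre of its underside.
- brush_pot: Loose blue ceramic pot with brushes, 72 mm diameter, pot 95 mm and brushes 215 mm tall; origin at the centre of its underside.
Things that resemble listed ones, but are neither listed nor needed, are in the scene too. There is more than one size of the paint_c; the job needs the middle-sized.

How it is judged:
By the outcome, as a careful person would: the job done as asked, in the order asked, and still so for the second after the job is handed in, with the robot touching nothing.
It also fails if it takes over 72 s, if anything falls off the work surface, if the arm or the gripper's body presses on something with over 40 N, if the wrist force passes 120 N, or if a joint passes its speed limit or range.

## Robot

A 6-joint arm with a two-finger parallel gripper is mounted at the origin on the work surface. World frame = base frame: x ahead of the robot, y to its left, z up, the work surface at z = 0. Lengths are in m, angles in rad, forces in N, time in s.
With the tool pointing down it reaches from about 0.275 to 0.725 m from the base axis. Payload 15.9 kg.
Tool frame: the origin (TCP) lies at the very end of the fingers, on their centre line; the grasp point (between the pads) lies 19 mm behind it; z points along the fingers, y is the line along which they close (so a half turn about z gives the same grasp; the last joint's range is limited). The gripper opens to 85 mm and grips with 20 to 120 N. Pads are 22 mm wide; open, the fingers measure 114 mm over their backs; the gripper's body (76 mm by 85 mm) begins 54 mm behind the grasp point. The pads swing forward as they close: fully open they stand 13 mm farther back than shut.
Start: joints at [1.112, 0.213, -0.034, 1.323, 0, 1.571], TCP at [0.221, 0.448, 0.231] pointing down, gripper open.
Joint ranges: [-2.98, 2.98], [-0.74, 1.72], [-1.14, 1.35], [-2.1, 2.04], [-1.57, 1.44], [-3.14, 3.14]. Speed limits (rad/s): [1.89, 1.89, 2.39, 2.57, 3.14, 3.14].

## Interface

Orientations are given as a rotation vector (axis times angle).
In Python, from workcell import robot gives the robot as it stands.
- The arm moves only by the shell command python3 -m jog 'ROWS' [FORCE]. ROWS is JSON, a list that holds one entry, the list of rows, each a list of 5 numbers: the closure, from 0 (fully open) to 1 (shut), then the shift along the tool's x, y, z in cm, then the turn about the tool's z in degrees. A call has 1 to 20 rows; each row is the pose to reach, as a shift and turn from the pose commanded when the call began, along the tool's axes at that moment; what a row does not reach only later rows make up. A row lasts 1/10 s, in which the tool goes at most 50 mm and 8.59 degrees, less where a joint would pass 70% of its speed; a pose out of reach is approached as far as the arm can. A call with a gripper value outside its range is refused whole. The fingers move at their own pace and stop on an object; FORCE is the grip in N (left out, the last holds). Time passes only in rows, so rows that repeat a pose let the fingers close. It gives the time, the measured TCP pose, the force, the opening and the grip force at its end, in the units of the state.
- robot.get_state(): the state, without advancing time (a new reading comes with each control period).
- robot.snapshot(name): name is "side" or "top" or "wrist"; returns (picture, depth): 480x640x3 uint8, red, green, blue; 480x640 float32, m along the optical axis (not along the pixel's ray), 0 where there is no reading.
- robot.camera_model(name): a dict with "fovy" (degrees; the focal length in pixels is half the picture's height over the tangent of half this angle, whatever the lens; pixels are square), "cx", "cy" (the principal point, pixels), "extrinsics" (4x4, takes a point from world to camera coordinates). Camera axes: x right, y up, looking along -z (the intrinsics and any distortion apply to the point x, -y, -z); pixel columns grow to the right and rows downward; lengths in m; the calibration is good to about 2 mm. A picture is of the moment at which its call begins: read the wrist's pose just before it. camera_model takes no time and is no camera call; for the wrist camera it gives the pose at the moment of the call.
- robot.hand_in(): hands the job in; it is judged then, once.
The state is a dict: "time": time; "joint_pos": joint angles; "joint_vel": joint speeds; "effort": joint torques, N m; "ee_pos": TCP position; "ee_rot": TCP orientation; "wrist_force": force on the tool from outside, world axes, zero at the start; "wrist_torque": the same for the moment, N m; "grip_width": finger opening in m; "grip_force": force on a finger pad.
Only numpy, scipy, OpenCV 4.12 (cv2) and the standard library are available. Lean on these libraries where they do the work, as an engineer would, in place of code of your own. Each camera call takes 0.05 s, during which the arm holds its last target. There are 200 camera calls.

## Working session

There is one attempt and no reset: what is moved stays moved. The work goes in short steps, Python scripts to look and compute and a shell command to move; the robot and the scene stay as the last step left them, time stands still between calls to the robot, and variables do not carry over. Pictures are saved under pics/ and viewed, at most 10 in all, crops included, and the job is handed in when it is done.

```bash
mkdir -p pics; ls
python3 - <<'E'
from workcell import robot
import cv2,numpy as np
print(robot.get_state())
for n in ("side","top"):
    p,d=robot.snapshot(n); cv2.imwrite(f"pics/{n}0.png",p[:,:,::-1]); np.save(f"pics/{n}0.npy",d); m=robot.camera_model(n); print(n,m)
E
```

```text
pics
{'time': 0.0, 'joint_pos': array([ 1.11200106e+00,  2.13381536e-01, -3.50546643e-02,  1.32354848e+00,
        4.56913762e-06,  1.57079171e+00]), 'joint_vel': array([-0.0007741 ,  0.00036045, -0.00011094, -0.00090866,  0.00044629,
        0.00113829]), 'effort': array([ 2.57963460e-03, -6.86148119e+01,  4.87120843e+01,  1.74671196e-02,
        3.09069474e-04, -3.50962762e-05]), 'ee_pos': array([0.22127263, 0.44796963, 0.23080527]), 'ee_rot': array([-7.14300185e-01, -3.05902772e+00,  1.81596825e-03]), 'wrist_force': array([0.84848813, 0.2071394 , 0.36928674]), 'wrist_torque': array([ 0.00964131,  0.01637089, -0.01122585]), 'grip_force': 0.0, 'grip_width': 0.08532080248172869}
side {'fovy': 47.77609212335333, 'cx': 319.33081327872765, 'cy': 248.10071968345017, 'extrinsics': array([[ 0.88035973, -0.47429979,  0.00254075, -0.53791919],
       [ 0.29782018,  0.55694476,  0.7753165 , -0.31090926],
       [-0.36914751, -0.68180074,  0.63156778, -1.17338869],
       [ 0.        ,  0.        ,  0.        ,  1.        ]])}
top {'fovy': 42.05234225513835, 'cx': 317.1272308719495, 'cy': 235.47108494296896, 'extrinsics': array([[ 0.02583371, -0.99956429, -0.01427754,  0.04585194],
       [ 0.98863115,  0.02342965,  0.14852439, -0.6653447 ],
       [-0.14812516, -0.01795215,  0.98880567, -1.4662854 ],
       [ 0.        ,  0.        ,  0.        ,  1.        ]])}
```

View pics/side0.png

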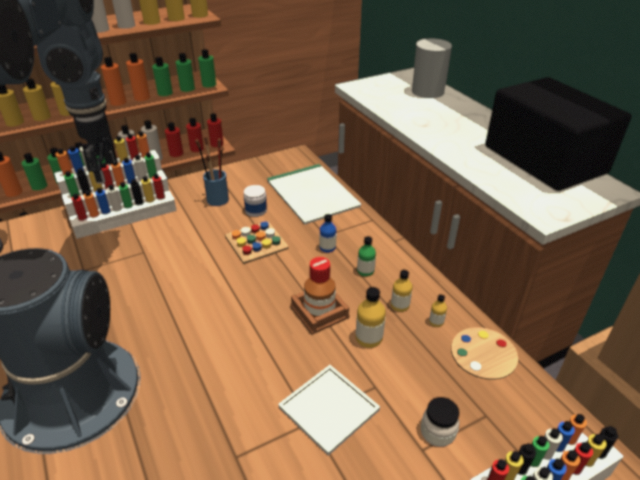

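View pics/top0.png

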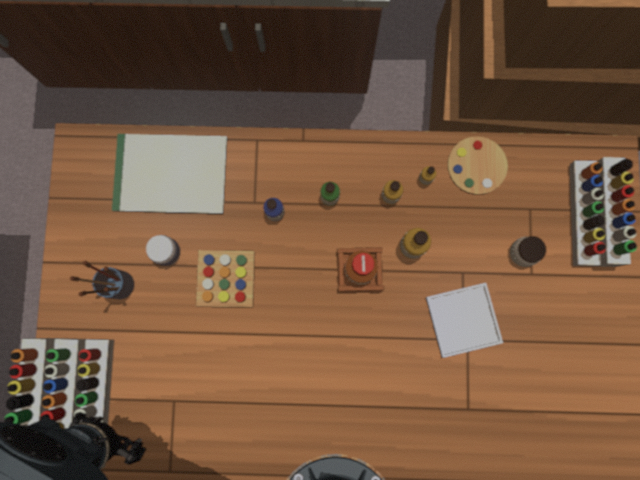

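The side view shows the amber bottle with its red cap at (319,270), the dish at (330,408) and the big yellow bottle at (371,318). In the top view the cap is at (363,265), the dish at (465,320), the big yellow bottle at (417,241), and the sample tray at (225,279).

```bash
cat > h.py <<'E'
import numpy as np,cv2
from workcell import robot
def cam(n):
    m=robot.camera_model(n); return 240/np.tan(np.radians(m["fovy"]/2)),m["cx"],m["cy"],np.array(m["extrinsics"])
def ray(c,uv):
    f,cx,cy,E=c; R=E[:3,:3]; o=-R.T@E[:3,3]
    return o,R.T@np.array([(uv[0]-cx)/f,-(uv[1]-cy)/f,-1.])
def onz(c,uv,z):
    o,d=ray(c,uv); return o+d*(z-o[2])/d[2]
def pts(c,d,mask):
    v,u=np.nonzero(mask&(d>0)); f,cx,cy,E=c; D=d[v,u]
    P=np.c_[(u-cx)/f*D,-(v-cy)/f*D,-D]; return (P-E[:3,3])@E[:3,:3]
def red(p):
    h=cv2.cvtColor(p,cv2.COLOR_RGB2HSV); return ((h[...,0]<6)|(h[...,0]>174))&(h[...,1]>170)&(h[...,2]>110)
E
python3 - <<'E'
from h import *
for n,box in (("side",(255,290,300,340)),("top",(245,285,340,385))):
    c=cam(n);p=cv2.imread(f"pics/{n}0.png")[:,:,::-1].copy();d=np.load(f"pics/{n}0.npy")
    m=red(p);k=np.zeros_like(m);k[box[0]:box[1],box[2]:box[3]]=1;m&=k
    P=pts(c,d,m);T=P[P[:,2]>np.percentile(P[:,2],95)-.006]
    v,u=np.nonzero(m);print(n,m.sum(),u.min(),u.max(),v.min(),v.max(),"zmax",np.percentile(P[:,2],95),"top mean",T.mean(0),"ext",(P.max(0)+P.min(0))/2)
    x0,y0,x1,y1=(270,360,390,460) if n=="side" else (420,275,510,365)
    g=p[y0:y1,x0:x1];w=((g.min(2)>130)&(g.max(2).astype(int)-g.min(2)<45)).astype(np.uint8)
    ct=max(cv2.findContours(w,0,2)[0],key=cv2.contourArea);r=cv2.minAreaRect(ct);q=cv2.boxPoints(r)+[x0,y0]
    W=np.array([onz(c,a,.014) for a in q]);print("dish",W.round(3).tolist(),W.mean(0),np.linalg.norm(W[0]-W[1]),np.linalg.norm(W[1]-W[2]))
c=cam("top")
for nm,uv,z in (("big yellow",(420,237),.16),("mid",(394,186),.1),("green",(331,187),.1),("jar",(530,248),.075)):print(nm,onz(c,uv,z))
E
```

```text
side 181 310 329 257 271 zmax 0.16750777410780762 top mean [ 0.58304136 -0.05124002  0.16501308] ext [0.62054436 0.03845616 0.08446293]
dish [[0.379, -0.251, 0.014], [0.532, -0.185, 0.014], [0.561, -0.356, 0.014], [0.417, -0.403, 0.014]] [ 0.47220514 -0.29875497  0.014     ] 0.16703880834272167 0.172598131112753
top 254 352 373 253 274 zmax 0.16916311502378611 top mean [ 0.58709477 -0.04380506  0.16622795] ext [ 0.58676768 -0.04276788  0.13549951]
dish [[0.525, -0.208, 0.014], [0.565, -0.356, 0.014], [0.418, -0.391, 0.014], [0.379, -0.245, 0.014]] [ 0.47171727 -0.30007021  0.014     ] 0.1538462681869866 0.15093569293471487
big yellow [ 0.64953101 -0.17059693  0.16      ]
mid [ 0.77943859 -0.11780176  0.1       ]
green [0.77364487 0.03148307 0.1       ]
jar [ 0.64220558 -0.44317367  0.075     ]
```

```bash
cat > to.py <<'E'
import sys
from h import *
from scipy.spatial.transform import Rotation as Ro
def show(t):
    s=robot.get_state();R=Ro.from_rotvec(s["ee_rot"]).as_matrix()
    print("tool delta cm",(R.T@(np.array(t)-s["ee_pos"])*100).round(2),"ee",s["ee_pos"].round(4),"xaxis",R[:,0].round(3),"yaxis",R[:,1].round(3),"z",R[:,2].round(3),"q",s["joint_pos"].round(2),"F",s["wrist_force"].round(1),"t",s["time"])
if __name__=="__main__": show([float(a) for a in sys.argv[1:4]])
E
python3 to.py 0.585 -0.045 0.28
python3 - <<'E'
from h import *
c=cam("wrist");E=c[3];print(-E[:3,:3].T@E[:3,3],E[:3,:3].round(2))
E
```

```text
tool delta cm [-54.44 -28.1   -4.89] ee [0.2213 0.448  0.2309] xaxis [-0.897  0.443  0.   ] yaxis [ 0.443  0.897 -0.001] z [-0.    -0.001 -1.   ] q [ 1.11  0.21 -0.03  1.32  0.    1.57] F [0.1 0.2 0.5] t 0.1
[0.1607972  0.47896222 0.37337405] [[ 0.44  0.9  -0.  ]
 [-0.86  0.42 -0.27]
 [-0.24  0.12  0.96]]
```

```bash
python3 -m jog '[[[0,0,0,-2.5,0],[0,-3,-1.5,-5,0],[0,-7,-3.6,-5,0],[0,-11,-5.7,-5,0],[0,-15,-7.7,-5,0],[0,-19,-9.8,-5,0],[0,-23,-11.9,-5,0],[0,-27,-13.9,-5,0],[0,-31,-16,-5,0],[0,-35,-18.1,-5,0],[0,-39,-20.1,-5,0],[0,-43,-22.2,-5,0],[0,-47,-24.3,-5,0],[0,-51,-26.3,-5,0],[0,-54.4,-28.1,-5,0],[0,-54.4,-28.1,-5,0],[0,-54.4,-28.1,-5,0],[0,-54.4,-28.1,-5,0]]]'
python3 - <<'E'
from h import *
from to import show
c=cam("wrist");p,d=robot.snapshot("wrist");cv2.imwrite("pics/w1.png",p[:,:,::-1]);np.save("pics/w1.npy",d)
m=red(p);P=pts(c,d,m);k=P[:,2]>.15;T=P[k];print(m.sum(),k.sum(),T.mean(0),(T.max(0)+T.min(0))/2,np.percentile(P[:,2],90))
n,l,s,ce=cv2.connectedComponentsWithStats(m.astype(np.uint8));i=1+s[1:,4].argmax();print(s[i],ce[i],onz(c,ce[i],.164))
show([.585,-.045,.28])
E
```

```text
time: 1.9
ee_pos: [0.5843, -0.0439, 0.2813]
ee_rot: [-0.714, -3.059, -0.0]
wrist_force: [0.7, -0.8, -0.1]
grip_width: 0.0857
grip_force: 0.0
3293 3255 [ 0.58428662 -0.04389583  0.16363691] [ 0.58568932 -0.04447772  0.15836886] 0.16492595002854307
[ 277  201   70   71 3293] [311.70057698 235.49316732] [ 0.58400755 -0.04380162  0.164     ]
tool delta cm [-0.12 -0.09  0.15] ee [ 0.5843 -0.0437  0.2815] xaxis [-0.897  0.442  0.   ] yaxis [0.442 0.897 0.   ] z [ 0.  0. -1.] q [-0.07  0.4   0.35  1.52  0.    0.38] F [-0.2  0.8  1.1] t 1.95
```

View pics/w1.png

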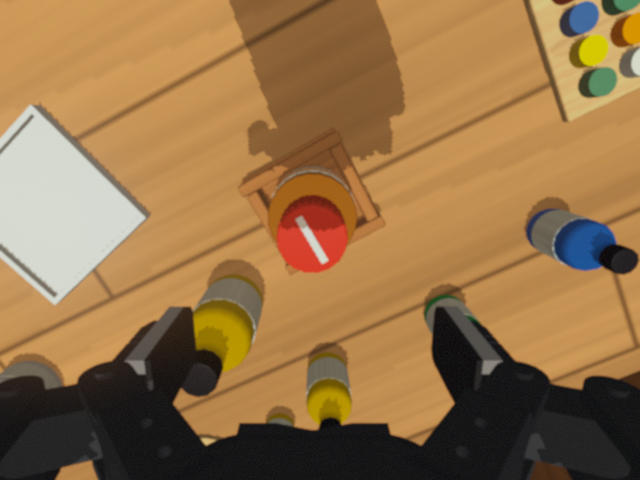

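The cap top is at pixel (312,235), within 1 mm of the TCP axis; the fingers have clear space around it.

```bash
python3 -m jog '[[[0,0,0,3,0],[0,0,0,7,0],[0,0,0,10,0],[0,0,0,12,0],[0,0,0,13.5,0],[0,0,0,14.5,0],[0,0,0,15.3,0],[0,0,0,15.3,0],[0,0,0,15.3,0]]]' 20
python3 - <<'E'
from h import *
from to import show
c=cam("wrist");p,d=robot.snapshot("wrist");cv2.imwrite("pics/w2.png",p[:,:,::-1])
m=red(p);P=pts(c,d,m);k=P[:,2]>.16;T=P[k];print(k.sum(),T.mean(0),(T.max(0)+T.min(0))/2)
show([.5845,-.0442,.128])
E
```

```text
time: 2.85
ee_pos: [0.585, -0.0444, 0.1289]
ee_rot: [0.714, 3.059, 0.0]
wrist_force: [-0.6, 0.3, 1.4]
grip_width: 0.0853
grip_force: 0.0
14754 [ 0.58421939 -0.04390351  0.16414103] [ 0.58638113 -0.04464846  0.18223303]
tool delta cm [0.07 0.   0.11] ee [ 0.5851 -0.0445  0.1291] xaxis [-0.897  0.443 -0.001] yaxis [0.443 0.897 0.   ] z [ 0.001 -0.    -1.   ] q [-0.08  0.43  0.    1.14  0.    0.38] F [ 0.1 -0.1 -0.5] t 2.9
```

View pics/w2.png

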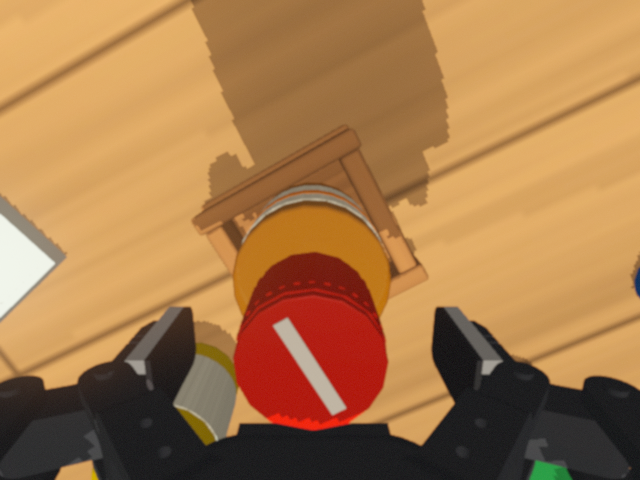

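The cap's centre (311,360) lies midway between the fingers (193 and 433). I'll close lightly.

```bash
python3 -m jog '[[[0.3,0,0,0,0],[0.45,0,0,0,0],[0.6,0,0,0,0],[0.8,0,0,0,0],[1,0,0,0,0],[1,0,0,0,0],[1,0,0,0,0]]]' 20; python3 to.py .585 -.0444 .128
```

```text
time: 3.6
ee_pos: [0.5849, -0.0446, 0.1285]
ee_rot: [0.714, 3.059, 0.0]
wrist_force: [0.3, -1.1, 4.7]
grip_width: 0.0476
grip_force: 22.7
tool delta cm [0.   0.02 0.05] ee [ 0.5849 -0.0446  0.1285] xaxis [-0.897  0.443 -0.   ] yaxis [0.443 0.897 0.   ] z [ 0. -0. -1.] q [-0.08  0.43  0.    1.14 -0.    0.38] F [ 0.3 -1.1  4.7] t 3.6
```

```bash
python3 -m jog '[[[1,0,0,0,0],[1,0,0,0,0],[1,0,0,0.1,0],[1,0,0,0.1,0]]]' 90;python3 -m jog '[[[1,0,0,0.1,0],[1,0,0,0.1,0],[1,0,0,0.1,0]]]'; python3 -m jog '[[[1,0,0,0.1,0],[1,0,0,0.1,0],[1,0,0,0.1,0]]]'; python3 -m jog '[[[1,0,0,0.1,0],[1,0,0,0.1,0],[1,0,0,0.1,0]]]'
```

```text
time: 4.0
ee_pos: [0.5849, -0.0446, 0.1273]
ee_rot: [0.714, 3.059, -0.0]
wrist_force: [0.3, -1.1, 5.7]
grip_width: 0.0464
grip_force: 91.2
time: 4.3
ee_pos: [0.5849, -0.0446, 0.1265]
ee_rot: [0.714, 3.059, -0.0]
wrist_force: [-0.1, -1.7, 6.8]
grip_width: 0.0467
grip_force: 91.3
time: 4.6
ee_pos: [0.5849, -0.0446, 0.1257]
ee_rot: [0.714, 3.059, -0.0]
wrist_force: [-0.8, -0.7, 8.7]
grip_width: 0.0467
grip_force: 91.4
time: 4.9
ee_pos: [0.5849, -0.0447, 0.1248]
ee_rot: [0.714, 3.059, -0.0]
wrist_force: [-2.5, -0.8, 11.5]
grip_width: 0.0466
grip_force: 91.7
```

```bash
python3 -m jog '[[[1,0,0,0.1,0],[1,0,0,0.1,0],[1,0,0,0.1,0]]]';python3 -m jog '[[[1,0,0,0.05,0],[1,0,0,0.05,0],[1,0,0,0.05,0]]]'; python3 -m jog '[[[1,0,0,0.05,0],[1,0,0,0.05,0],[1,0,0,0.05,0]]]'
```

```text
time: 5.2
ee_pos: [0.585, -0.0447, 0.1241]
ee_rot: [0.714, 3.058, 0.0]
wrist_force: [-2.6, -1.1, 13.4]
grip_width: 0.0465
grip_force: 92.3
time: 5.5
ee_pos: [0.585, -0.0446, 0.1238]
ee_rot: [0.714, 3.058, 0.0]
wrist_force: [-4.5, 0.3, 17.8]
grip_width: 0.0467
grip_force: 92.7
time: 5.8
ee_pos: [0.5851, -0.0447, 0.1238]
ee_rot: [0.714, 3.058, 0.0]
wrist_force: [-6.6, -0.4, 24.1]
grip_width: 0.0469
grip_force: 93.3
```

```bash
python3 -m jog '[[[1,0.04,-0.02,0,0],[1,0.04,-0.02,0,-4],[1,0.04,-0.02,0,-8],[1,0.04,-0.02,0,-12]]]'; python3 -c "
from h import *;s=robot.get_state();print(s['wrist_torque'],s['wrist_force'])"
```

```text
time: 6.2
ee_pos: [0.5849, -0.0448, 0.1238]
ee_rot: [0.386, 3.115, -0.0]
wrist_force: [-1.9, -2.0, 21.4]
grip_width: 0.0467
grip_force: 92.9
[-0.29373491  0.47829472 -0.13701779] [-1.88586688 -1.9686219  21.4149345 ]
```

```bash
python3 -m jog '[[[1,0,0,0.01,-5],[1,0,0,0.01,-10],[1,0,0,0.01,-15],[1,0,0,0.01,-20],[1,0,0,0.01,-20]]]'; python3 -c "
from to import *;s=robot.get_state();print(s['wrist_torque'],s['wrist_force']);show([.5849,-.0447,.1238])"
```

```text
time: 6.7
ee_pos: [0.5851, -0.0448, 0.1238]
ee_rot: [-0.161, 3.135, -0.001]
wrist_force: [-4.2, -0.0, 22.3]
grip_width: 0.0469
grip_force: 93.0
[-0.3346071   0.6554554  -0.09197926] [-4.16497134 -0.04427663 22.25977614]
tool delta cm [0.02 0.01 0.  ] ee [ 0.5851 -0.0448  0.1238] xaxis [-0.995 -0.103 -0.003] yaxis [-0.103  0.995 -0.001] z [ 0.003 -0.    -1.   ] q [-0.08  0.43 -0.01  1.13 -0.   -0.18] F [-4.2 -0.  22.3] t 6.7
```

```bash
python3 -m jog '[[[1,0,0,0,-5],[1,0,0,0,-10],[1,0,0,0,-15],[1,0,0,0,-20],[1,0,0,0,-20]]]'; python3 -c "
from to import *;s=robot.get_state();print(s['wrist_torque'],s['wrist_force']);show([.5849,-.0447,.1238])"
```

```text
time: 7.2
ee_pos: [0.585, -0.045, 0.1238]
ee_rot: [-0.703, 3.06, -0.002]
wrist_force: [-4.1, -2.2, 23.0]
grip_width: 0.0464
grip_force: 93.0
[-0.64626663  0.71321031 -0.05132431] [-4.11181137 -2.23298633 22.99173776]
tool delta cm [-0.01  0.03 -0.  ] ee [ 0.585  -0.045   0.1238] xaxis [-0.9   -0.437 -0.002] yaxis [-0.437  0.9   -0.002] z [ 0.002 -0.001 -1.   ] q [-0.08  0.43 -0.01  1.13 -0.   -0.53] F [-4.1 -2.2 23. ] t 7.2
```

```bash
python3 -m jog '[[[1,0,0,0,-5],[1,0,0,0,-10],[1,0,0,0,-15],[1,0,0,0,-15]]]'; python3 -c "
from to import *;s=robot.get_state();print(s['wrist_torque'],s['wrist_force'])"; python3 -m jog '[[[1,0.02,0,0,-5],[1,0.02,0,0,-10],[1,0.02,0,0,-15],[1,0.02,0,0,-15]]]'; python3 -c "
from to import *;s=robot.get_state();print(s['wrist_torque'],s['wrist_force']);show([.5849,-.0447,.1238])"
```

```text
time: 7.6
ee_pos: [0.5852, -0.0452, 0.1238]
ee_rot: [-1.096, 2.942, -0.003]
wrist_force: [-3.6, -4.8, 22.2]
grip_width: 0.0467
grip_force: 93.0
[-0.874373    0.57973305 -0.12123195] [-3.62785414 -4.81384566 22.17274556]
time: 8.0
ee_pos: [0.5852, -0.0453, 0.1238]
ee_rot: [-1.471, 2.774, -0.004]
wrist_force: [-2.3, -4.5, 21.2]
grip_width: 0.0467
grip_force: 92.9
[-0.93942563  0.27740428 -0.03619807] [-2.32457612 -4.4558017  21.24143408]
tool delta cm [-0.04  0.06  0.  ] ee [ 0.5852 -0.0453  0.1238] xaxis [-0.561 -0.828 -0.001] yaxis [-0.828  0.561 -0.003] z [ 0.003 -0.001 -1.   ] q [-0.08  0.43 -0.01  1.13 -0.   -1.05] F [-2.3 -4.5 21.2] t 8.0
```

```bash
python3 -m jog '[[[1,0,0,-0.1,0],[1,0,0,-0.2,0],[1,0,0,-0.3,0],[1,0,0,-0.4,0],[1,0,0,-0.4,0]]]'; python3 -m jog '[[[1,0,0,-0.1,0],[1,0,0,-0.2,0],[1,0,0,-0.2,0]]]';python3 -m jog '[[[1,0,0,-0.1,0],[1,0,0,-0.2,0],[1,0,0,-0.2,0]]]'
```

```text
time: 8.5
ee_pos: [0.5849, -0.0453, 0.1268]
ee_rot: [-1.467, 2.777, -0.003]
wrist_force: [3.2, -5.6, 6.3]
grip_width: 0.0461
grip_force: 91.6
time: 8.8
ee_pos: [0.5847, -0.0454, 0.1285]
ee_rot: [-1.467, 2.778, -0.003]
wrist_force: [3.3, -5.1, 4.7]
grip_width: 0.0468
grip_force: 91.7
time: 9.1
ee_pos: [0.5846, -0.0454, 0.1304]
ee_rot: [-1.467, 2.778, -0.002]
wrist_force: [3.7, -5.8, 3.8]
grip_width: 0.0468
grip_force: 91.9
```

```bash
python3 -m jog '[[[1,0.02,-0.05,0,0],[1,0.02,-0.05,-0.1,0],[1,0.02,-0.05,-0.2,0],[1,0.02,-0.05,-0.2,0]]]'; python3 -m jog '[[[1,0,0,-0.1,0],[1,0,0,-0.2,0],[1,0,0,-0.2,0]]]';python3 -m jog '[[[1,0,0,-0.1,0],[1,0,0,-0.2,0],[1,0,0,-0.2,0]]]'
```

```text
time: 9.5
ee_pos: [0.5843, -0.0455, 0.1319]
ee_rot: [1.467, -2.777, 0.001]
wrist_force: [1.9, -5.6, -0.7]
grip_width: 0.0466
grip_force: 92.6
time: 9.8
ee_pos: [0.5842, -0.0455, 0.1338]
ee_rot: [1.467, -2.777, 0.0]
wrist_force: [3.1, -6.2, -1.0]
grip_width: 0.0465
grip_force: 92.6
time: 10.1
ee_pos: [0.5843, -0.0455, 0.1359]
ee_rot: [1.467, -2.777, 0.0]
wrist_force: [1.7, -4.6, -1.5]
grip_width: 0.0466
grip_force: 92.6
```

```bash
python3 -m jog '[[[1,0,0,-0.3,0],[1,0,0,-0.6,0],[1,0,0,-0.9,0],[1,0,0,-1.2,0],[1,0,0,-1.5,0]]]'; python3 -m jog '[[[1,0,0,-0.5,0],[1,0,0,-1,0],[1,0,0,-1.5,0],[1,0,0,-2.5,0],[1,0,0,-4,0],[1,0,0,-6,0],[1,0,0,-8,0],[1,0,0,-8,0],[1,0,0,-8,0]]]'
python3 - <<'E'
from to import *
c=cam("wrist");p,d=robot.snapshot("wrist");cv2.imwrite("pics/w3.png",p[:,:,::-1]);t,_=robot.snapshot("side");cv2.imwrite("pics/s3.png",cv2.resize(t[150:450,200:500,::-1],(600,600)))
show([.472,-.2995,.23])
g=p[:,:,:];w=((g.min(2)>130)&(g.max(2).astype(int)-g.min(2)<45))
P=pts(c,d,w);k=(P[:,2]<.03);P=P[k&(abs(P[:,0]-.472)<.12)&(abs(P[:,1]+.3)<.12)];print(len(P),len(P) and (P.min(0),P.max(0)))
E
```

```text
time: 10.6
ee_pos: [0.5843, -0.045, 0.1514]
ee_rot: [1.468, -2.777, -0.001]
wrist_force: [0.4, -0.1, 0.4]
grip_width: 0.0465
grip_force: 92.9
time: 11.5
ee_pos: [0.5847, -0.0452, 0.2315]
ee_rot: [-1.468, 2.777, -0.001]
wrist_force: [0.3, -0.3, -1.0]
grip_width: 0.0469
grip_force: 92.9
tool delta cm [27.33 -5.07  0.06] ee [ 0.5841 -0.0452  0.2306] xaxis [-0.563 -0.826  0.   ] yaxis [-0.826  0.563  0.001] z [-0.001  0.    -1.   ] q [-0.08  0.4   0.21  1.39  0.   -1.05] F [-0.1 -0.  -0.8] t 11.6
0 0
```

View pics/s3.png

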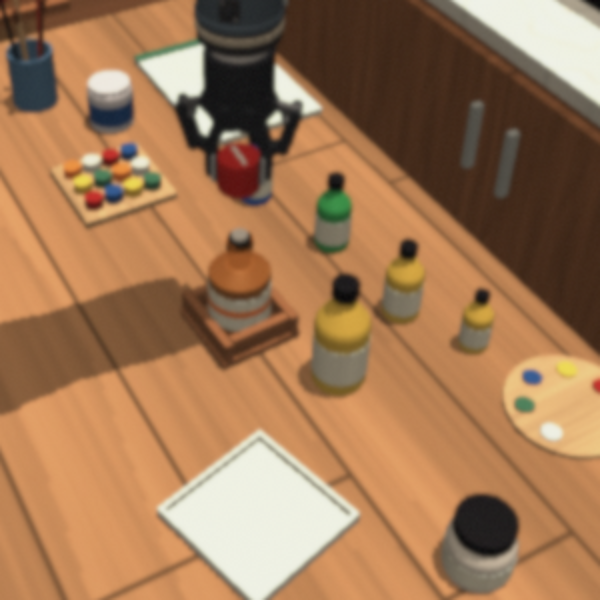

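The cap is off (held at (240,168) in the crop, bare rim at (239,237)). I'll move over the dish and descend.

```bash
python3 -m jog '[[[1,2,-0.4,0,0],[1,5.5,-1,0,0],[1,9.5,-1.8,0,0],[1,13.5,-2.5,0,0],[1,17.5,-3.2,0,0],[1,21.5,-4,0,0],[1,25,-4.6,0,0],[1,27.3,-5.1,0,0],[1,27.3,-5.1,4,0],[1,27.3,-5.1,8,0],[1,27.3,-5.1,12,0],[1,27.3,-5.1,15,0],[1,27.3,-5.1,17,0],[1,27.3,-5.1,18,0],[1,27.3,-5.1,18,0],[1,27.3,-5.1,18,0]]]'
python3 - <<'E'
from to import *
p,d=robot.snapshot("wrist");cv2.imwrite("pics/w4.png",p[:,:,::-1])
show([.472,-.2995,.0135])
E
```

```text
time: 13.2
ee_pos: [0.4731, -0.2996, 0.0519]
ee_rot: [-1.468, 2.777, -0.001]
wrist_force: [0.4, -0.5, -0.1]
grip_width: 0.0466
grip_force: 93.0
tool delta cm [0.05 0.13 3.88] ee [ 0.4733 -0.2998  0.0523] xaxis [-0.563 -0.826 -0.   ] yaxis [-0.826  0.563 -0.001] z [ 0.001 -0.001 -1.   ] q [-0.56  0.43 -0.2   0.94  0.   -1.54] F [-0.4 -1.1  0.4] t 13.25
```

View pics/w4.png

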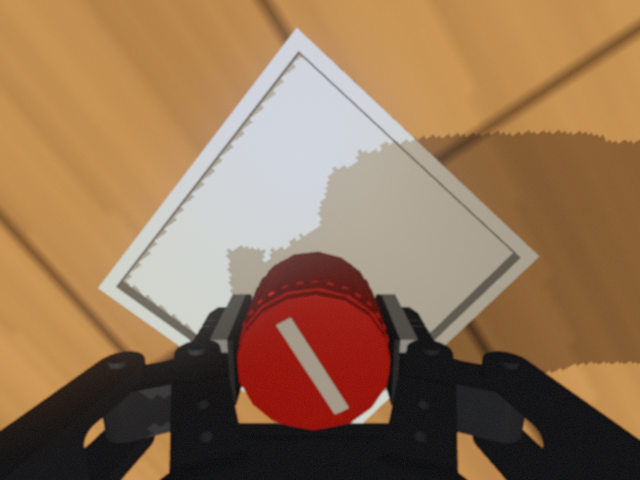

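The cap at (313,355) hangs over the dish, which has visible corners at (100,288), (538,257) and (297,30), and it is well centred. Lowering now.

```bash
python3 -m jog '[[[1,0,0.1,1.5,0],[1,0,0.1,2.7,0],[1,0,0.1,3.3,0],[1,0,0.1,3.6,0],[1,0,0.1,3.6,0],[1,0,0.1,3.6,0]]]';python3 -m jog '[[[1,0,0,0.1,0],[1,0,0,0.1,0],[1,0,0,0.1,0]]]';python3 -m jog '[[[1,0,0,0.1,0],[1,0,0,0.1,0],[1,0,0,0.1,0]]]'
```

```text
time: 13.85
ee_pos: [0.4722, -0.299, 0.0156]
ee_rot: [-1.468, 2.777, -0.001]
wrist_force: [-1.0, -0.4, -0.8]
grip_width: 0.0464
grip_force: 93.0
time: 14.15
ee_pos: [0.472, -0.299, 0.0144]
ee_rot: [-1.468, 2.777, -0.0]
wrist_force: [0.1, -0.4, 0.0]
grip_width: 0.0465
grip_force: 93.0
time: 14.45
ee_pos: [0.4719, -0.2989, 0.0132]
ee_rot: [1.468, -2.777, -0.0]
wrist_force: [-0.7, -0.2, -0.7]
grip_width: 0.0468
grip_force: 93.1
```

```bash
python3 -m jog '[[[1,0,0,0.1,0],[1,0,0,0.1,0],[1,0,0,0.1,0]]]';python3 -m jog '[[[1,0,0,0.05,0],[1,0,0,0.05,0],[1,0,0,0.05,0]]]'
```

```text
time: 14.75
ee_pos: [0.4719, -0.2989, 0.013]
ee_rot: [-1.468, 2.777, -0.001]
wrist_force: [-5.4, 2.8, 16.3]
grip_width: 0.0467
grip_force: 94.9
time: 15.05
ee_pos: [0.472, -0.2989, 0.013]
ee_rot: [-1.468, 2.777, -0.001]
wrist_force: [-8.6, 4.8, 25.6]
grip_width: 0.0466
grip_force: 95.9
```

```bash
python3 -m jog '[[[1,0,0,-0.1,0],[1,0,0,-0.13,0],[1,0,0,-0.13,0],[1,0,0,-0.13,0]]]' 20;python3 -m jog '[[[0.4,0,0,0,0],[0.35,0,0,0,0],[0.3,0,0,0,0],[0.2,0,0,0,0],[0.1,0,0,0,0],[0.1,0,0,0,0],[0.1,0,0,0,0]]]'
```

```text
time: 15.45
ee_pos: [0.472, -0.2989, 0.0131]
ee_rot: [-1.468, 2.777, -0.0]
wrist_force: [-1.4, 0.4, 4.9]
grip_width: 0.0466
grip_force: 93.4
time: 16.15
ee_pos: [0.4719, -0.2989, 0.013]
ee_rot: [-1.468, 2.778, 0.0]
wrist_force: [0.5, -0.1, -0.2]
grip_width: 0.0769
grip_force: 0.0
```

Released; retreat straight up and check.

```bash
python3 -m jog '[[[0.1,0,0,-1,0],[0.1,0,0,-3,0],[0.1,0,0,-6,0],[0.1,0,0,-10,0],[0.1,0,0,-14,0],[0.1,0,0,-18,0],[0.1,0,0,-20,0],[0.1,0,0,-20,0],[0.1,0,0,-20,0]]]'
python3 - <<'E'
from to import *
c=cam("wrist");p,d=robot.snapshot("wrist");cv2.imwrite("pics/w5.png",p[:,:,::-1])
m=red(p);P=pts(c,d,m);P=P[P[:,2]>.038];print(P.mean(0),P[:,2].min(),P[:,2].max());t,_=robot.snapshot("side");cv2.imwrite("pics/s5.png",t[:,:,::-1])
E
```

```text
time: 17.05
ee_pos: [0.472, -0.2989, 0.2134]
ee_rot: [-1.468, 2.777, -0.001]
wrist_force: [-0.3, 0.2, -0.0]
grip_width: 0.0764
grip_force: 0.0
[ 0.48082412 -0.27994974  0.0479083 ] 0.04658574947777707 0.049377827187670205
```

View pics/w5.png

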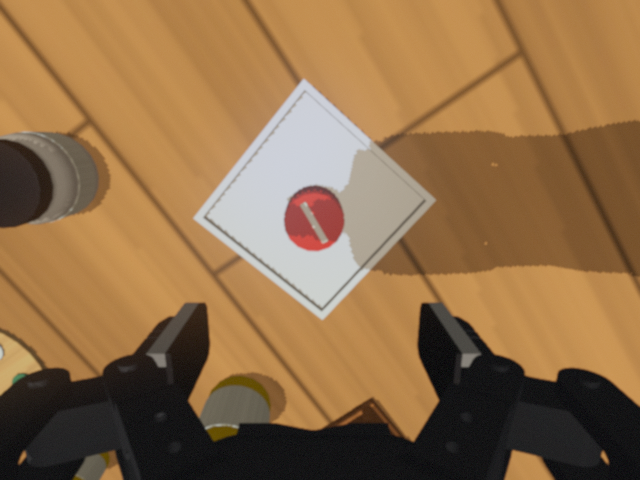

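View pics/s5.png

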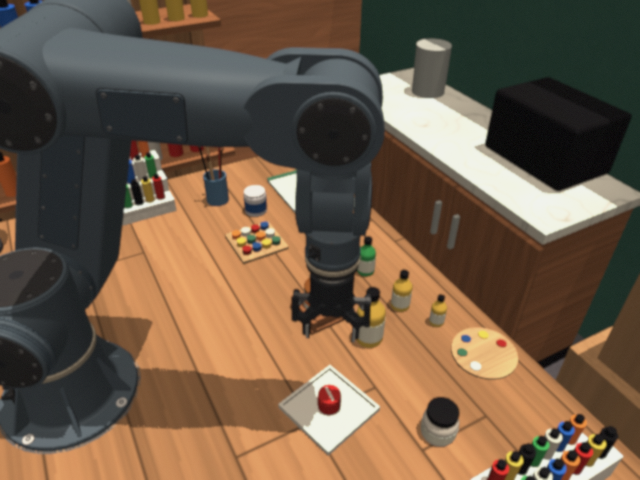

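Run:
```python
from h import *
c=cam("wrist")
W=np.array([onz(c,a,.014) for a in ((195,217),(305,80),(436,200),(323,318))]);print(W.mean(0),"cap",onz(c,(314,217),.047))
c=cam("side");p=cv2.imread("pics/s5.png")[:,:,::-1].copy();m=red(p)
k=np.zeros_like(m);k[375:425,305:355]=1;v,u=np.nonzero(m&k);print(u.min(),u.max(),v.min(),v.max(),"cap side",onz(c,((u.min()+u.max())/2,(v.min()+v.max())/2),.026))
c=cam("top");p,d=robot.snapshot("top");k=red(p);k[:275]=0;k[365:]=0;k[:,:420]=0;k[:,510:]=0;v,u=np.nonzero(k);print(len(u), len(u) and onz(c,(u.mean(),v.mean()),.047))
```

```text
[ 0.46878348 -0.3003856   0.014     ] cap [ 0.46966787 -0.30046393  0.047     ]
319 338 386 406 cap side [ 0.47683033 -0.28945109  0.026     ]
96 [ 0.47489829 -0.29198026  0.047     ]
```

The wrist view shows the cap upright at (314,217) in the dish, whose centre is at (315,204). By ray casting it is within about 1 cm of the centre. The neighbouring items have not moved.

```bash
python3 -c "
from workcell import robot
print(robot.hand_in())"
```

```text
the job is handed in; nothing more can be done
None
```

I opened the bottle and set the red cap upright in the white dish, within about 1 cm of its centre, then let go and handed the job in at about 17 s. The neighbouring items looked unmoved, and the hand-in gave no verdict.

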